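# Set the press stop: cap on, screw home, back off a quarter turn and hold

## Task

Push the loose blue knurled cap fully down onto the brass square spigot of the press's stop screw, then use it to screw the stop clockwise all the way down until it bottoms out, and back it off a quarter turn. Finish still gripping the cap, holding it steady at that setting so that a colleague can lock it; leave the other things on the bench where they are.

Things in the scene. Friction and masses are not known exactly. Their poses are not given: they have to be found in the camera images.
- cap: cap, 60 mm high, 0.15-0.31 kg, mouth down: square steel skirt 33.3 mm across flats (lower 30 mm), round blue knurled head 44 mm dia (upper 30 mm), white line on top along its x. Square bore 21.6 mm across, 30 mm deep, sides parallel to the skirt's and to its x, y. Origin: centre of the lower rim, z up. Fits the spigot every quarter turn; play about 0.08 rad either way before it drives the screw.
- screw_seat (a point): on the screw's axis, top of its steel flange (60 mm dia, 8 mm thick, red pointer along x), where the cap's rim rests when fully down; moves and turns with the screw. z up; x, y parallel to the sides of the brass square spigot: 20 mm across, 20 mm high above this point, topped by a round nose 8 mm high (20 mm dia tapering to 12).
- stop_screw (a joint): turn of the stop screw, rad, growing clockwise seen from above (screwing down, 12 mm per turn). Hard bottom stop at 6.283, flange down on the cast body; starts 1.4 to 3.1 rad short of it; other end at 0. Needs about 0.12 N m to turn and stays where it is left.
- stop_unit: fixed stop unit: dark steel base plate 130 x 110 x 12 mm, round aluminium cast body (100 mm dia at its foot, 88 mm at its top, 62 mm above the bench), black ticks on top every 30 degrees, longer every 90; the stop screw rises from it. Origin under the centre of the base plate, on the screw's axis.
- casting_a: a bystander: cast aluminium bell on a black rubber pad (62 mm diameter at the foot, 50 mm high) with a short side lever reaching 55 mm from the axis; origin at the centre of its underside
- casting_b: a bystander: cast aluminium bell on a black rubber pad (62 mm diameter at the foot, 50 mm high) with a short side lever reaching 55 mm from the axis; origin at the centre of its underside
- casting_c: a bystander: cast aluminium bell on a black rubber pad (62 mm diameter at the foot, 50 mm high) with a short side lever reaching 55 mm from the axis; origin at the centre of its underside
- spanner: a bystander: steel spanner 160 mm long lying on the bench; origin near its middle
- grease_jar: a bystander: amber jar with a white lid, 52 mm diameter, 60 mm high; origin at the centre of its underside
- screwdriver: a bystander: screwdriver with a green handle, 170 mm long, lying on the bench; origin near its middle
Not all that is in view belongs to the job. Several things have the shape of the cap; the one meant has the colours described above.

How it is judged:
By the outcome, as a careful person would: the job done as asked, in the order asked, and still so for the second after the job is handed in, while the arm keeps its last pose, push and grip.
It also fails if it takes over 58 s, if anything falls off the work surface, if the arm or the gripper's body presses on something with over 40 N, if the wrist force passes 120 N, or if a joint passes its speed limit or range.

## Robot

A 6-joint arm with a two-finger parallel gripper is mounted at the origin on the work surface. World frame = base frame: x ahead of the robot, y to its left, z up, the work surface at z = 0. Lengths are in m, angles in rad, forces in N, time in s.
With the tool pointing down it reaches from about 0.35 to 0.775 m from the base axis. Payload 7.3 kg.
Tool frame: the origin (TCP) lies at the very end of the fingers, on their centre line; the grasp point (between the pads) lies 19 mm behind it (grip_depth is the distance from the TCP to the grasp point, in m); y points along the fingers, x is the direction in which the jaws open and shut, and the axes are right-handed (so a half turn about y gives the same grasp; the last joint's range is limited). The gripper opens to 92 mm and grips with 3 to 60 N. Pads are 19 mm wide; open, the fingers measure 130 mm over their backs; the gripper's body (75 mm by 190 mm) begins 47 mm behind the grasp point.
Start: joints at [1.088, 0.342, 1.524, -0, 1.275, -0.146], TCP at [0.173, 0.496, 0.227] pointing down, gripper open.
Joint ranges: [-2.53, 2.53], [-0.77, 2.02], [0.04, 2.7], [-1, 4.14], [0.28, 2.66], [-3.11, 3.11]. Speed limits (rad/s): [2.57, 2.57, 3.14, 3.14, 3.14, 3.14].

## Interface

Orientations are given as a unit quaternion [w, x, y, z].
In Python, from rig import sense, grab_frame, job_done, grip_depth gives the robot as it stands. The module is installed in compiled form; this text tells all that it offers.
- The arm moves only by the shell command python3 -m pendant 'ROWS' [FORCE]. ROWS is JSON, one flat list of numbers, 7 for each row, row after row: the closure, from 0 (fully open) to 1 (shut), then the shift along the tool's x, y, z in units of 30 mm (1.0 is 30 mm), then the turn, a rotation vector about the tool's x, y, z in units of 6 degrees (1.0 is 6 degrees). In form: [fingers, dx, dy, dz, wx, wy, wz, fingers, dx, dy, dz, wx, wy, wz, ...]. A call has 1 to 20 rows; each row shifts and turns the pose as measured when the row begins, along the tool's axes as they then stand; what a row does not reach is not made up. A row lasts 1/12 s, in which the tool goes at most 41.7 mm and 7.16 degrees, less where a joint would pass 70% of its speed; a pose out of reach is approached as far as the arm can. A call is refused whole if a number of a shift passes 1 or a number of a turn 1, either way. A call with a gripper value outside its range is refused whole. The fingers move at their own pace and stop on an object; FORCE is the grip in N (left out, the last holds). Time passes only in rows, so rows that do not move let the fingers close. It gives the time, the measured TCP pose, the force and the opening at its end, in the units of the state.
- sense(): the state, without advancing time (a new reading comes with each control period).
- grab_frame(name): name is "scene" or "side" or "wrist"; returns a dict with "color" (400x640x3 uint8, red, green, blue), "K" (3x3 intrinsics, pixels), "distortion" ([k1, k2, p1, p2, k3] as OpenCV has them; the pictures are not rectified), "extrinsics" (4x4, takes a point from world to camera coordinates). Camera axes: x right, y up, looking along -z (the intrinsics and any distortion apply to the point x, -y, -z); pixel columns grow to the right and rows downward; lengths in m; the calibration is good to about 2 mm. A picture is of the moment at which its call begins. There is no depth.
- job_done(): hands the job in, once; it reports no verdict.
The state is a dict: "time_s": time; "joint_pos": joint angles; "joint_velocities": joint speeds; "joint_torque": joint torques, N m; "ee_pos": TCP position; "tool_rot": TCP orientation; "force": force on the tool from outside, world axes, zero at the start; "ft_torque": the same for the moment, N m; "opening": finger opening in m.
Only numpy, scipy, OpenCV 4.12 (cv2) and the standard library are available. Lean on these libraries where they do the work, as an engineer would, in place of code of your own. Each camera call takes 0.05 s, during which the arm holds its last target.

## Working session

There is one attempt and no reset: what is moved stays moved. The work goes in short steps, Python scripts to look and compute and a shell command to move; the robot and the scene stay as the last step left them, time stands still between calls to the robot, and variables do not carry over. Pictures are saved under pics/ and viewed, and the job is handed in when it is done.

```bash
mkdir -p pics
cat > h.py <<'E'
import numpy as np, cv2, json
from rig import sense, grab_frame, grip_depth
def grab(n,tag):
    f=grab_frame(n); cv2.imwrite(f'pics/{tag}.png',cv2.cvtColor(f['color'],cv2.COLOR_RGB2BGR))
    np.savez(f'pics/{tag}.npz',**{k:np.array(v) for k,v in f.items()}); return f
def load(tag): return dict(np.load(f'pics/{tag}.npz'))
def ray(f,u,v):
    E=np.array(f['extrinsics']);R=E[:3,:3];t=E[:3,3]
    p=cv2.undistortPoints(np.array([[[u,v]]],float),np.array(f['K']),np.array(f['distortion']))[0,0]
    d=R.T@np.array([p[0],-p[1],-1.]); return -R.T@t,d
def onz(f,u,v,z):
    o,d=ray(f,u,v); return o+d*(z-o[2])/d[2]
def proj(f,P):
    E=np.array(f['extrinsics']);P=np.atleast_2d(P).astype(float);c=P@E[:3,:3].T+E[:3,3]
    c=c*[1,-1,-1]
    return cv2.projectPoints(c,np.zeros(3),np.zeros(3),np.array(f['K']),np.array(f['distortion']))[0][:,0]
def crop(tag,u0,v0,u1,v1,s,out):
    im=cv2.imread(f'pics/{tag}.png')[v0:v1,u0:u1]; cv2.imwrite(f'pics/{out}.png',cv2.resize(im,None,fx=s,fy=s,interpolation=cv2.INTER_CUBIC))
E
python3 - <<'E'
from h import *
np.set_printoptions(precision=4,suppress=True)
s=sense(); print({k:np.round(v,4) for k,v in s.items()}, grip_depth)
for n in('scene','side','wrist'):
    f=grab(n,n+'0'); E=np.array(f['extrinsics']); print(n,-E[:3,:3].T@E[:3,3],np.array(f['K'])[0,0],f['distortion'])
E
```

```text
{'time_s': np.float64(0.0), 'joint_pos': array([ 1.088 ,  0.3427,  1.525 ,  0.    ,  1.2754, -0.146 ]), 'joint_velocities': array([-0.0004,  0.0012, -0.0011,  0.0002, -0.0015, -0.0002]), 'joint_torque': array([ -0.0003, -43.1249, -24.4214,   0.0717,   0.0562,  -0.0001]), 'ee_pos': array([0.1733, 0.4952, 0.226 ]), 'tool_rot': array([-0.5765,  0.577 ,  0.4086, -0.4096]), 'force': array([-0.1248, -0.3508, -0.2431]), 'ft_torque': array([-0.0014, -0.0606, -0.0742]), 'opening': np.float64(0.0916)} 0.0188
scene [1.0685 0.5027 1.1312] 492.4006651300062 [-0.0919  0.      0.      0.      0.    ]
side [ 0.0852 -1.032   0.717 ] 473.22199065585716 [0.0076 0.     0.     0.     0.    ]
wrist [0.0945 0.5236 0.3832] 300.5336357958549 [-0.0326  0.      0.      0.      0.    ]
```

View pics/scene0.png

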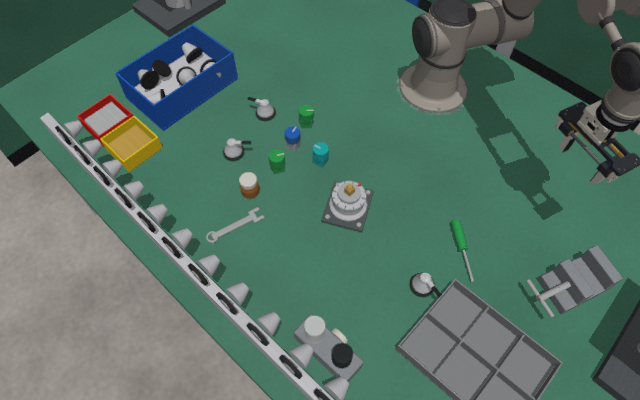

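View pics/side0.png

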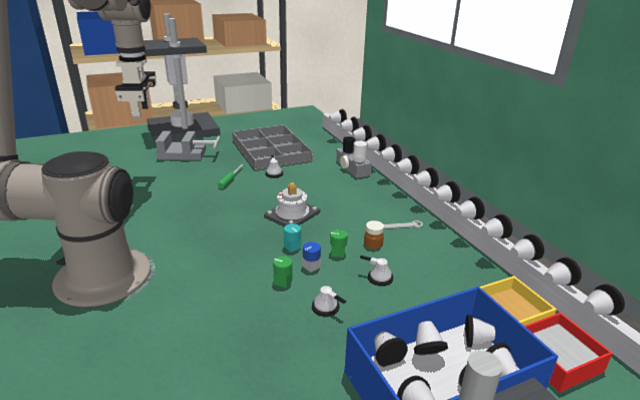

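View pics/wrist0.png

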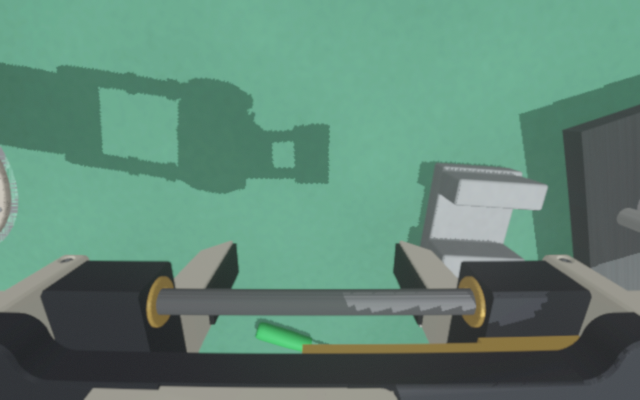

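The scene view shows four cap-like things: blue (292,134), green (306,112), green (277,158) and cyan (320,151). The blue one with a grey skirt at (292,134) in scene, (312,256) in side, fits the description. The stop unit is at (349,200). I'll confirm this in a crop.

Run:
```python
from h import *
np.set_printoptions(precision=4,suppress=True)
a=cv2.imread('pics/scene0.png')[85:235,225:395]; b=cv2.imread('pics/side0.png')[170:320,250:420]
cv2.imwrite('pics/c1.png',np.hstack([cv2.resize(x[:, :],(400,353),interpolation=cv2.INTER_CUBIC) for x in (a,b)]))
f=load('scene0'); g=load('side0')
for n,u,v,z in(('blue',293,131,.06),('unit spigot',349,187,.1),('unit base',347,206,.012),('grn1',306,110,.06),('grn2',277,156,.06),('cyan',320,149,.06),('jar',249,180,.06),('ca',265,113,0),('cb',234,155,0)): print(n,onz(f,u,v,z))
print('side',onz(g,312,248,.06),onz(g,292,187,.1))
```

```text
blue [ 0.468  -0.1566  0.06  ]
unit spigot [0.5222 0.0976 0.1   ]
unit base [0.5244 0.0991 0.012 ]
grn1 [ 0.3865 -0.1848  0.06  ]
grn2 [ 0.5598 -0.1263  0.06  ]
cyan [ 0.4623 -0.058   0.06  ]
jar [ 0.6651 -0.1235  0.06  ]
ca [ 0.4427 -0.3058  0.    ]
cb [ 0.6137 -0.2542  0.    ]
side [ 0.47   -0.1668  0.06  ] [0.5138 0.0781 0.1   ]
```

View pics/c1.png

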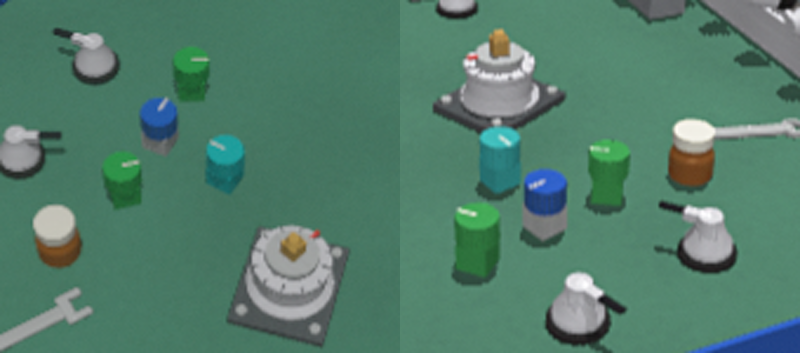

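The crop confirms it: only this one has a blue head and a steel skirt, with the white line on top. The other three are all-green or all-cyan. Next I'll work out the tool axes and a planning helper.

```bash
cat >> h.py <<'E'
from scipy.spatial.transform import Rotation as Ro
def rot(s=None):
    q=np.array((s or sense())['tool_rot']); return Ro.from_quat(q[[1,2,3,0]])
def st():
    s=sense(); R=rot(s).as_matrix(); x=R[:,0]
    print('t',round(s['time_s'],2),'p',np.round(s['ee_pos'],4),'yaw_x',round(np.degrees(np.arctan2(x[1],x[0])),2),'ydown',np.round(R[:,1],4),'F',np.round(s['force'],2),'T',np.round(s['ft_torque'],3),'open',round(float(s['opening']),4),'j',np.round(s['joint_pos'],3)); return s
def todo(target,yaw_deg,upright=True):
    """units of shift (30mm) in current tool axes, turn (6deg) rotvec to target down-pointing pose with given x-yaw"""
    s=sense(); R=rot(s).as_matrix()
    d=R.T@(np.array(target)-np.array(s['ee_pos']))/0.03
    a=np.radians(yaw_deg); x=np.array([np.cos(a),np.sin(a),0]); y=np.array([0,0,-1.]); G=np.c_[x,y,np.cross(x,y)]
    w=np.degrees(Ro.from_matrix(R.T@G).as_rotvec())/6
    print('shift units',np.round(d,3),'turn units',np.round(w,3))
E
python3 - <<'E'
from h import *
s=st(); print(rot(s).as_matrix().round(3))
f=load('wrist0');E=f['extrinsics']
print((rot(s).as_matrix().T@(-E[:3,:3].T@E[:3,3]-s['ee_pos'])).round(4), (E[:3,:3]@rot(s).as_matrix()).round(3))
todo([.45,.25,.24],109);todo([.469,-.161,.24],54)
E
```

```text
t 0.15 p [0.1733 0.4953 0.2262] yaw_x 70.7 ydown [-5.e-04 -1.e-03 -1.e+00] F [ 0.39  0.19 -0.94] T [-0.    -0.025 -0.03 ] open 0.0919 j [ 1.088  0.343  1.525 -0.     1.275 -0.146]
[[ 0.33  -0.001 -0.944]
 [ 0.944 -0.001  0.33 ]
 [-0.001 -1.     0.   ]]
[ 0.0005 -0.157   0.0838] [[ 1.    -0.001  0.   ]
 [ 0.     0.307  0.952]
 [-0.001 -0.952  0.307]]
shift units [ -4.669  -0.456 -11.406] turn units [-5.000e-03 -6.383e+00 -1.000e-02]
shift units [-17.39   -0.443 -16.531] turn units [ 0.     2.784 -0.011]
```

```bash
python3 -m pendant '[0,0,-0.2,-1,0,0,0, 0,0,-0.2,-1,0,0,0, 0,0,0,-1,0,0,0, 0,0,0,-1,0,0,0, 0,-1,0,-0.95,0,0,0, 0,-1,0,-0.95,0,0,0, 0,-1,0,-0.95,0,0,0, 0,-1,0,-0.95,0,0,0, 0,-1,0,-0.95,0,0,0, 0,-1,0,-0.95,0,0,0, 0,-1,0,-0.95,0,0,0, 0,-1,0,-0.95,0,0,0, 0,-1,0,-0.95,0,0,0, 0,-1,0,-0.95,0,0,0, 0,-1,0,-0.95,0,0,0, 0,-1,0,-0.95,0,0,0, 0,-1,0,0,0,0,0, 0,-1,0,0,0,0,0, 0,-1,0,0,0,0,0]'; python3 -c "
from h import *
st();todo([.469,-.161,.24],55)"
```

```text
time_s: 1.73
ee_pos: [0.4681, -0.0908, 0.2332]
tool_rot: [0.575, -0.574, -0.41, 0.415]
force: [0.5, 0.0, 0.4]
opening: 0.0918
t 1.73 p [ 0.4681 -0.0908  0.2332] yaw_x 71.35 ydown [-0.0057 -0.0026 -1.    ] F [0.45 0.04 0.43] T [-0.048  0.001 -0.003] open 0.0918 j [-0.349  0.251  1.635 -0.005  1.26  -1.593]
shift units [-2.21  -0.221 -0.776] turn units [-0.038  2.725 -0.047]
```

```bash
python3 -m pendant '[0.2,-0.9,-0.1,-0.3,0,0,0, 0.2,-0.8,-0.1,-0.3,0,0,0, 0.3,-0.3,0,-0.1,0,1,0, 0.3,0,0,0,0,1,0, 0.3,0,0,0,0,0.6,0, 0.3,0,0,0,0,0,0]'; python3 -c "
from h import *
st();todo([.469,-.161,.24],55)
grab('wrist','w1')"
```

```text
time_s: 2.23
ee_pos: [0.4651, -0.1645, 0.2378]
tool_rot: [0.629, -0.628, -0.32, 0.328]
force: [-0.4, 0.5, -0.8]
opening: 0.0649
t 2.23 p [ 0.4651 -0.1645  0.2378] yaw_x 54.53 ydown [-0.0101 -0.0026 -0.9999] F [-0.38  0.46 -0.77] T [-0.017  0.048 -0.007] open 0.0649 j [-0.491  0.28   1.582 -0.007  1.287 -1.441]
shift units [ 0.171 -0.076 -0.038] turn units [-0.065 -0.079 -0.076]
```

View pics/w1.png

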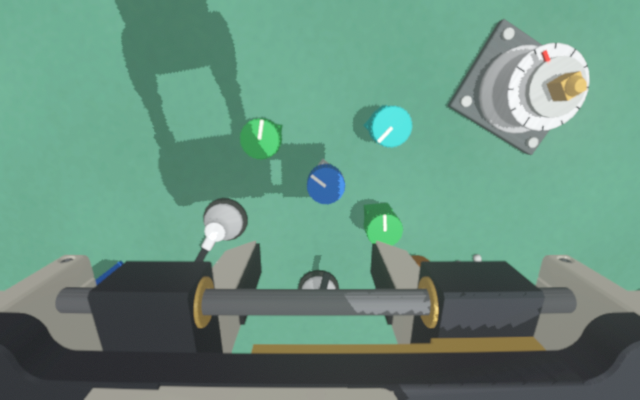

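The wrist view has the blue cap at (326,184) with its white line running up-left to (312,178). Two finger lanes at u≈275 and 375 are clear. The stop unit is top right, with the spigot at (568,88) and the red pointer at (546,56).

```bash
cat >> h.py <<'E'
from scipy.optimize import minimize
def cylpts(x,y,z0,z1,r,n=48):
    a=np.linspace(0,2*np.pi,n,endpoint=False); c=np.c_[x+r*np.cos(a),y+r*np.sin(a)]
    return np.vstack([np.c_[c,np.full(n,z)] for z in(z0,z1)])
def fitcyl(f,mask,x0,z0,z1,r):
    ys,xs=np.nonzero(mask); 
    def cost(p):
        h=cv2.convexHull(proj(f,cylpts(p[0],p[1],z0,z1,r)).astype(np.float32))
        m=np.zeros((1600,2560),np.uint8); cv2.fillConvexPoly(m,np.round((h+.5)*4*16).astype(np.int32),1,shift=4)
        m=cv2.resize(m.astype(np.float32),(640,400),interpolation=cv2.INTER_AREA)
        return np.abs(m-mask).sum()
    r_=minimize(cost,x0,method='Nelder-Mead',options=dict(initial_simplex=np.array([x0,[x0[0]+.004,x0[1]],[x0[0],x0[1]+.004]]),xatol=1e-4,fatol=.1)); return r_.x,r_.fun,mask.sum()
def bluemask(f,win):
    hsv=cv2.cvtColor(f['color'].astype(np.uint8),cv2.COLOR_RGB2HSV); m=((hsv[...,0]>105)&(hsv[...,0]<130)&(hsv[...,1]>120)).astype(np.uint8)
    w=np.zeros_like(m);u0,v0,u1,v1=win;w[v0:v1,u0:u1]=1; m=m*w
    return cv2.morphologyEx(m,cv2.MORPH_CLOSE,np.ones((7,7),np.uint8)).astype(np.float32)
def linedir(f,z,c,rmax=.02):
    im=f['color'].astype(int); ctr=proj(f,[[c[0],c[1],z]])[0].astype(int)
    P=[]
    for v in range(ctr[1]-60,ctr[1]+60):
        for u in range(ctr[0]-60,ctr[0]+60):
            if 0<=v<400 and 0<=u<640 and im[v,u].min()>120 and np.ptp(im[v,u])<90:
                p=onz(f,u,v,z)
                if np.hypot(*(p[:2]-c))<rmax: P.append(p[:2])
    P=np.array(P); m=P.mean(0); w,V=np.linalg.eigh(np.cov(P.T)); d=V[:,1]; d=d if d@(m-c)>0 else -d
    return len(P),m,np.degrees(np.arctan2(d[1],d[0]))
E
python3 - <<'E'
from h import *
for t,w in(('scene0',(270,110,315,155)),('side0',(290,230,335,280)),('w1',(295,155,355,215))):
    f=load(t);m=bluemask(f,w);r=fitcyl(f,m,[.468,-.161],.03,.06,.022);print(t,r)
    print(linedir(f,.06,r[0]))
crop('w1',280,100,640,240,2.2,'w1c')
E
```

```text
scene0 (array([ 0.47340039, -0.15629297]), np.float64(44.125), np.float32(215.0))
(7, array([ 0.46250567, -0.15981351]), np.float64(-166.99671593512045))
side0 (array([ 0.472595 , -0.1573493]), np.float64(35.8125), np.float32(297.0))
(13, array([ 0.46162372, -0.16119503]), np.float64(-160.1571584157799))
w1 (array([ 0.47123933, -0.155754  ]), np.float64(215.625), np.float32(1058.0))
(62, array([ 0.46168035, -0.15925071]), np.float64(-162.50664444231768))
```

View pics/w1c.png

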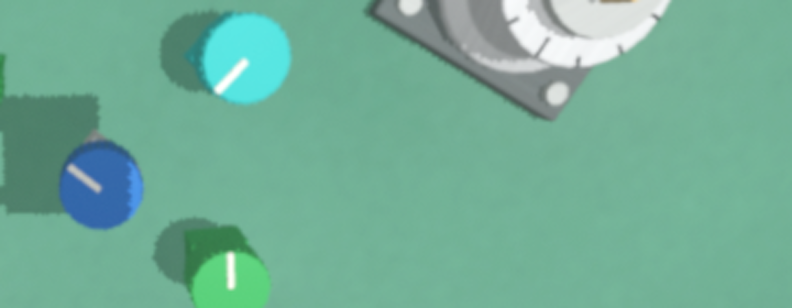

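```bash
python3 -c "
from h import *
todo([.472,-.1563,.11],55)"
```

```text
shift units [ 0.387  4.255 -0.062] turn units [-0.065 -0.045 -0.077]
```

```bash
python3 -m pendant '[0.3,0.2,1,-0.03,-0.06,0,-0.08, 0.3,0.2,1,-0.03,0,0,0, 0.3,0,1,0,0,0,0, 0.3,0,1,0,0,0,0, 0.3,0,0.2,0,0,0,0, 0.3,0,0,0,0,0,0]' 45; python3 -c "
from h import *
st();todo([.472,-.1563,.033],55)
f=grab('wrist','w2'); m=bluemask(f,(200,120,440,330)); r=fitcyl(f,m,[.472,-.1563],.03,.06,.022);print(r, linedir(f,.06,r[0]))"
```

```text
time_s: 2.78
ee_pos: [0.4755, -0.1546, 0.1095]
tool_rot: [-0.624, 0.627, 0.332, -0.329]
force: [-0.1, -1.2, 0.2]
opening: 0.0639
t 2.78 p [ 0.4755 -0.1546  0.1095] yaw_x 55.68 ydown [ 0.0059 -0.0021 -1.    ] F [-0.1  -1.17  0.24] T [-0.015 -0.037  0.007] open 0.0639 j [-4.680e-01  4.250e-01  1.760e+00  1.000e-03  9.510e-01 -1.441e+00]
shift units [-0.116  2.55   0.081] turn units [0.057 0.114 0.016]
(array([ 0.47244709, -0.15681821]), np.float64(356.875), np.float32(2762.0)) (144, array([ 0.46235032, -0.15910201]), np.float64(-163.1786639200211))
```

View pics/w2.png

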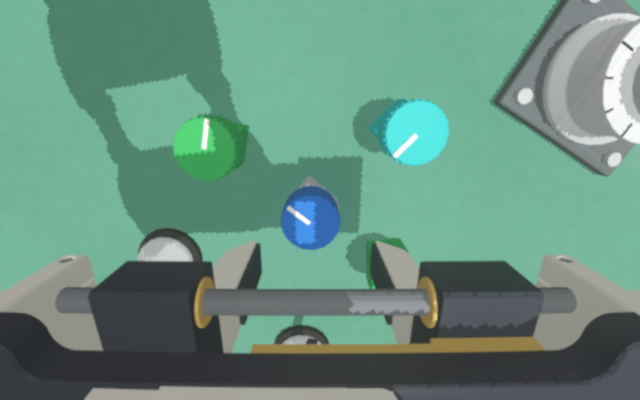

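The cap is at (310,217) between the fingers, so I'm descending. World centre ≈ (0.4724, -0.1568), line at -163°.

```bash
python3 -m pendant '[0.3,-0.13,0.7,0.06,0.06,0.1,0.02, 0.3,0,0.8,0,0,0,0, 0.3,0,0.8,0,0,0,0, 0.3,0,0.3,0,0,0,0, 0.3,0,0,0,0,0,0]' 45; python3 -c "
from h import *
st();todo([.4724,-.1568,.033],55)"
```

```text
time_s: 3.25
ee_pos: [0.4793, -0.1601, 0.0392]
tool_rot: [-0.621, 0.631, 0.332, -0.325]
force: [-1.0, 0.9, 0.9]
opening: 0.0644
t 3.25 p [ 0.4793 -0.1601  0.0392] yaw_x 55.35 ydown [ 0.0154 -0.0084 -0.9998] F [-0.98  0.85  0.9 ] T [-0.016  0.069  0.028] open 0.0644 j [-4.74e-01  5.35e-01  1.82e+00 -1.00e-03  7.69e-01 -1.44e+00]
shift units [-0.039  0.203  0.255] turn units [0.167 0.059 0.018]
```

```bash
python3 -m pendant '[0.3,-0.04,0.1,0.25,0.17,0.05,0.02, 0.3,0,0.1,0,0,0,0, 0.3,0,0,0,0,0,0]' 45; python3 -c "
from h import *
st();todo([.4724,-.1568,.033],55)"
```

```text
time_s: 3.5
ee_pos: [0.4743, -0.1577, 0.0368]
tool_rot: [-0.626, 0.628, 0.328, -0.326]
force: [-0.5, 0.8, 0.3]
opening: 0.0645
t 3.5 p [ 0.4743 -0.1577  0.0368] yaw_x 55.08 ydown [ 0.0033 -0.0019 -1.    ] F [-0.47  0.81  0.29] T [-0.012  0.037 -0.004] open 0.0645 j [-0.474  0.538  1.825 -0.     0.775 -1.436]
shift units [-0.012  0.125  0.07 ] turn units [0.036 0.014 0.004]
```

```bash
python3 -m pendant '[0.3,0,0.15,0.07,0.04,0,0, 0.3,0,0.05,0,0,0,0, 0.6,0,0,0,0,0,0, 0.6,0,0,0,0,0,0, 0.6,0,0,0,0,0,0, 0.6,0,0,0,0,0,0, 0.6,0,0,0,0,0,0]' 45; python3 -c "
from h import *
st();todo([.4724,-.1568,.033],55)"
```

```text
time_s: 4.08
ee_pos: [0.4741, -0.1572, 0.0331]
tool_rot: [-0.626, 0.628, 0.328, -0.326]
force: [-0.2, -0.3, -0.4]
opening: 0.043
t 4.08 p [ 0.4741 -0.1572  0.0331] yaw_x 55.1 ydown [ 0.0041 -0.0017 -1.    ] F [-0.18 -0.3  -0.43] T [ 0.05  -0.039 -0.035] open 0.043 j [-4.740e-01  5.430e-01  1.830e+00  1.000e-03  7.650e-01 -1.436e+00]
shift units [-0.02   0.004  0.053] turn units [0.042 0.017 0.009]
```

```bash
python3 -m pendant '[0.8,0,-0.3,0,0,0,0, 0.8,0,-0.8,0,0,0,0, 0.8,0,-1,0,0,0,0, 0.8,0,-1,0,0,0,0, 0.8,0,-1,0,0,0,0, 0.8,0,-0.7,0,0,0,0, 0.8,0,0,0,0,0,0]' 45
python3 - <<'E'
from h import *
s=st()
f=grab('wrist','w3'); g=grab('scene','s3')
R=rot(s).as_matrix()
E
python3 -c "
from h import *
crop('s3',270,60,430,260,3,'s3c')"
```

```text
time_s: 4.67
ee_pos: [0.4706, -0.1554, 0.1832]
tool_rot: [0.629, -0.625, -0.326, 0.328]
force: [0.7, -0.8, -2.6]
opening: 0.0433
t 4.67 p [ 0.4706 -0.1554  0.1832] yaw_x 55.1 ydown [-0.0048  0.0032 -1.    ] F [ 0.71 -0.77 -2.64] T [-0.089 -0.08  -0.017] open 0.0433 j [-4.740e-01  3.330e-01  1.666e+00  1.000e-03  1.148e+00 -1.436e+00]
```

View pics/w3.png

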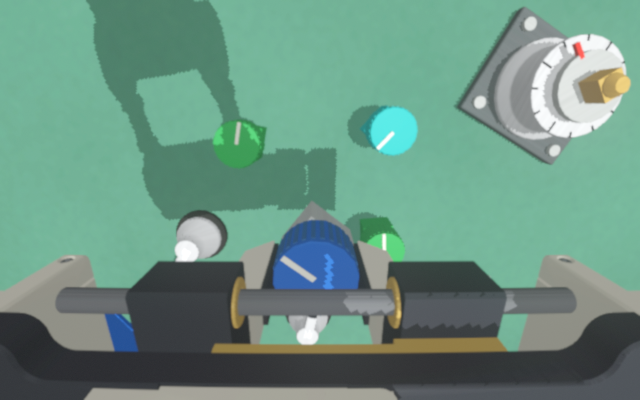

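View pics/s3c.png

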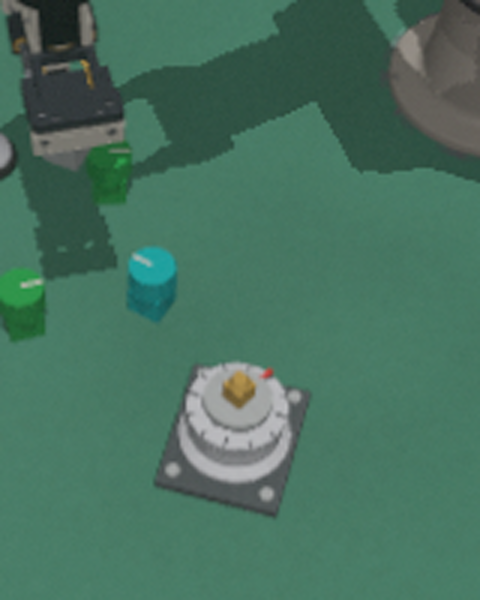

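The cap came up cleanly, at (315,260) in the wrist view with opening 43 mm. The others are undisturbed. Next I'll get a rough pose for the screw and the cap line relative to the tool.

Run:
```python
from h import *
s=sense(); R=rot(s).as_matrix(); p=np.array(s['ee_pos'])
f=load('w3'); g=load('s3')
z=p[2]+.027
m=bluemask(f,(272,200,360,289)); 
for c0 in ([p[0],p[1]],):
    n,mm,a=linedir(f,z,np.array(c0),.022); print('line',n,mm,a,'tool x yaw',np.degrees(np.arctan2(R[1,0],R[0,0])), R.T@(np.r_[mm,z]-p))
print('ptr w3',onz(f,578,49,.074),'nose',onz(f,622,83,.102),' s3 ptr',onz(g,270+268/3,60+374/3,.074),'nose',onz(g,270+239/3,60+378/3,.102))
```

```text
line 295 [ 0.46210494 -0.15780024] -161.72482401443241 tool x yaw 55.09905851620393 [-0.00657878 -0.02694793  0.00406678]
ptr w3 [0.48564572 0.09942955 0.074     ] nose [0.51925832 0.09872055 0.102     ]  s3 ptr [0.48470155 0.10196484 0.074     ] nose [0.51985242 0.09762149 0.102     ]
```

```bash
python3 -m pendant '[0.8,0.86,0,0.21,0,-1,0, 0.8,0.88,0,0.12,0,-1,0, 0.8,0.89,0,0.03,0,-1,0, 0.8,0.88,0,-0.07,0,-1,0, 0.8,0.87,0,-0.16,0,-1,0, 0.8,0.85,0,-0.25,0,-1,0, 0.8,0.82,0,-0.34,0,-1,0, 0.8,0.78,0,-0.42,0,-1,0, 0.8,0.73,0,-0.5,0,-1,0, 0.8,0.68,0,-0.57,0,-1,0, 0.8,0.61,0,-0.64,0,-1,0, 0.8,0.54,0,-0.7,0,-0.4,0]' 45; python3 -c "
from h import *
st();todo([.587,.142,.19],123.6)"
```

```text
time_s: 5.77
ee_pos: [0.567, 0.1548, 0.1506]
tool_rot: [0.339, -0.299, -0.624, 0.637]
force: [0.1, 0.1, -1.9]
opening: 0.0433
t 5.77 p [0.567  0.1548 0.1506] yaw_x 126.22 ydown [-0.0591  0.009  -0.9982] F [ 0.11  0.08 -1.94] T [ 0.088 -0.013  0.003] open 0.0433 j [ 0.127  0.553  1.402  0.017  1.244 -2.083]
shift units [-0.684 -1.355 -0.229] turn units [-0.414  0.445  0.394]
```

```bash
python3 -m pendant '[0.8,-0.3,-0.7,-0.1,-0.4,0.4,0.4, 0.8,-0.3,-0.6,-0.1,0,0,0, 0.8,0,0,0,0,0,0]' 45; python3 -c "
from h import *
st();todo([.587,.142,.19],123.6)"
```

```text
time_s: 6.02
ee_pos: [0.5805, 0.1496, 0.1781]
tool_rot: [0.335, -0.325, -0.622, 0.629]
force: [0.7, -0.3, -1.8]
opening: 0.043
t 6.02 p [0.5805 0.1496 0.1781] yaw_x 124.37 ydown [-0.0174 -0.0021 -0.9998] F [ 0.74 -0.28 -1.77] T [ 0.04  -0.071  0.039] open 0.043 j [ 0.124  0.527  1.365  0.     1.266 -2.046]
shift units [-0.328 -0.401 -0.031] turn units [-0.149  0.128  0.076]
```

```bash
python3 -m pendant '[0.8,-0.33,-0.4,-0.03,-0.15,0.13,0.08, 0.8,0,0,0,0,0,0, 0.8,0,0,0,0,0,0]' 45; python3 -c "
from h import *
st();todo([.587,.142,.19],123.6);grab('wrist','w4');st()"
```

```text
time_s: 6.27
ee_pos: [0.5846, 0.141, 0.1847]
tool_rot: [0.337, -0.332, -0.621, 0.625]
force: [0.2, 0.4, -2.9]
opening: 0.0432
t 6.27 p [0.5846 0.141  0.1847] yaw_x 123.49 ydown [-8.4e-03 -9.0e-04 -1.0e+00] F [ 0.22  0.45 -2.91] T [ 0.076  0.053 -0.04 ] open 0.0432 j [ 0.109  0.52   1.359  0.     1.271 -2.046]
shift units [-0.015 -0.179 -0.086] turn units [-0.072 -0.019  0.037]
t 6.32 p [0.5849 0.1407 0.185 ] yaw_x 123.48 ydown [-0.0075 -0.0012 -1.    ] F [ 0.49 -0.54 -3.1 ] T [0.049 0.02  0.029] open 0.0434 j [ 0.109  0.52   1.358 -0.     1.271 -2.046]
```

View pics/w4.png

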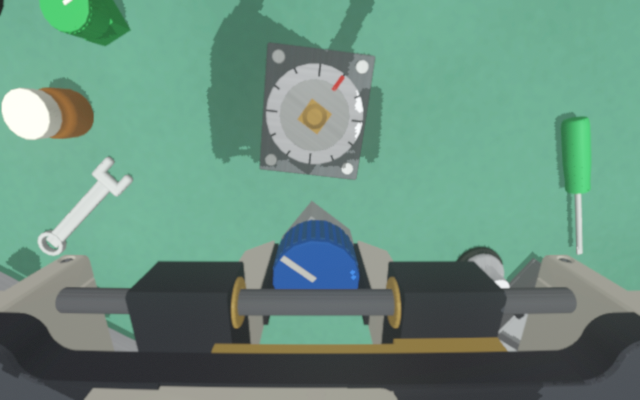

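The spigot is right below the camera at (315,116), with the pointer tip at (341,78). The held cap's skirt corner shows at (312,203). Enlarging both.

```bash
python3 -c "
from h import *
crop('w4',255,40,385,180,5.5,'w4a');crop('w4',260,190,375,300,6.5,'w4b');crop('w4',288,88,343,143,10,'w4c')"
```

```text
(no output)
```

View pics/w4a.png

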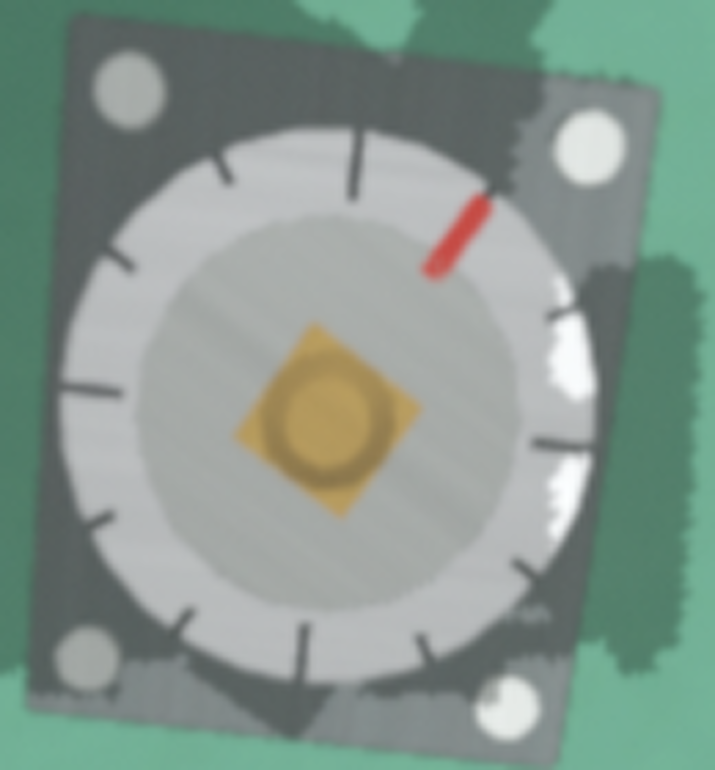

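View pics/w4b.png

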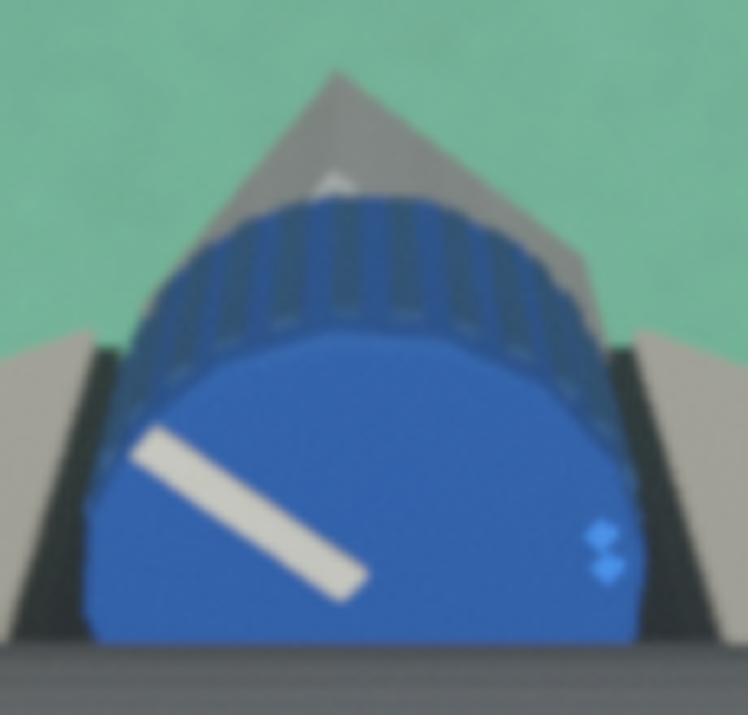

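View pics/w4c.png

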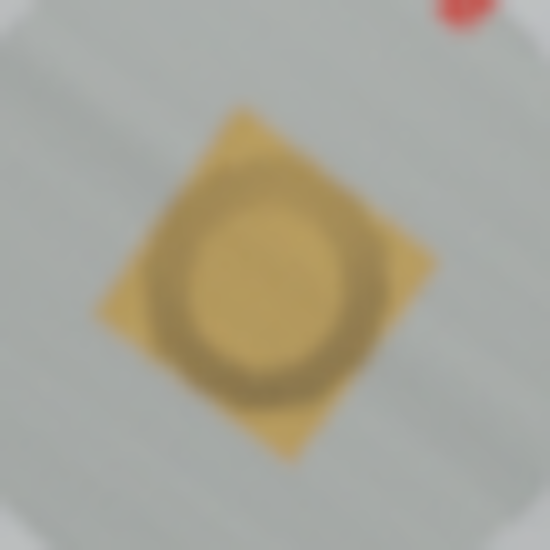

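Run:
```python
from h import *
s=sense(); R=rot(s).as_matrix(); p=np.array(s['ee_pos']); f=load('w4'); E=f['extrinsics']
def px(x,y,u0,v0,k): return u0+(x+.5)/k-.5, v0+(y+.5)/k-.5
for zs in (.073,.076):
    C=np.array([onz(f,*px(x,y,288,88,10),zs+.02) for x,y in((241,103),(440,262),(290,463),(96,312))])
    d1=C[1]-C[0];d2=C[2]-C[3];d3=C[3]-C[0];d4=C[2]-C[1]
    an=[np.degrees(np.arctan2(d[1],d[0])) for d in(d1,d2,d3,d4)]
    print(zs,'centre',C.mean(0).round(4),'sides mm',[round(np.hypot(*d[:2])*1e3,1) for d in(d1,d2,d3,d4)],'angles',np.round(an,1), 'mod90',np.round(np.mod(an,90),1))
    n=onz(f,*px(265,288,288,88,10),zs+.028); print('nose',n.round(4))
# pointer
a=onz(f,*px(432,272,255,40,5.5),.074);b=onz(f,*px(482,203,255,40,5.5),.074);print('ptr',np.degrees(np.arctan2(*(b-a)[[1,0]])),a,b)
# cap, tool-plane at y = +.033 (rim), top at -.027 along tool y
def ontool(u,v,yt):
    o,d=ray(f,u,v); o=R.T@(o-p); d=R.T@d; return o+d*(yt-o[1])/d[1]
c1=ontool(*px(337,70,260,190,6.5),.033);c2=ontool(*px(585,258,260,190,6.5),.033);c2b=ontool(*px(585,258,260,190,6.5),.003)
print('rim corners tool',c1.round(4),c2.round(4),c2b.round(4),'len',np.hypot(*(c1-c2)[[0,2]]))
l0=ontool(*px(357,588,260,190,6.5),-.027);l1=ontool(*px(143,440,260,190,6.5),-.027)
print('line',l0.round(4),l1.round(4))
W=lambda q:(R@q)
for n,d in(('edge',c2-c1),('line',l1-l0)):
    w=W(d);print(n,'world yaw',np.degrees(np.arctan2(w[1],w[0])), np.mod(np.degrees(np.arctan2(w[1],w[0])),90))
# other-left edge direction
c3=ontool(*px(215,230,260,190,6.5),.033);w=W(c3-c1);print('left edge',np.mod(np.degrees(np.arctan2(w[1],w[0])),90))
print('tool yaw',np.degrees(np.arctan2(R[1,0],R[0,0])))
```

```text
0.073 centre [0.52   0.0981 0.093 ] sides mm [np.float64(19.9), np.float64(19.5), np.float64(19.7), np.float64(19.7)] angles [86.2 86.1 -2.8 -3.8] mod90 [86.2 86.1 87.2 86.2]
nose [0.5201 0.098  0.101 ]
0.076 centre [0.52   0.0981 0.096 ] sides mm [np.float64(19.6), np.float64(19.3), np.float64(19.5), np.float64(19.5)] angles [86.2 86.1 -2.8 -3.8] mod90 [86.2 86.1 87.2 86.2]
nose [0.52  0.098 0.104]
ptr 176.60268927459055 [0.49322053 0.09944578 0.074     ] [0.48092308 0.1001758  0.074     ]
rim corners tool [-0.0018  0.033   0.025 ] [0.0241 0.033  0.0043] [0.0204 0.003  0.0168] len 0.033162873672019276
line [ 0.0003 -0.027   0.0022] [-0.0156 -0.027   0.0148]
edge world yaw 84.96248943134268 84.96248943134268
line world yaw -94.9808096018629 85.0191903981371
left edge 87.23365099062025
tool yaw 123.47933276828317
```

```bash
python3 -m pendant '[0.8,0,0,0.7,-0.07,-0.2,0.04, 0.8,0,0,0.9,0,0,0, 0.8,0,0,0.8,0,0,0, 0.8,0,0,0,0,0,0]' 45; python3 -c "
from h import *
st();todo([.5219,.0988,.155],124.9)"
```

```text
time_s: 6.65
ee_pos: [0.5214, 0.0982, 0.1812]
tool_rot: [0.329, -0.327, -0.625, 0.627]
force: [0.4, 0.3, -2.5]
opening: 0.0432
t 6.65 p [0.5214 0.0982 0.1812] yaw_x 124.69 ydown [-4.4e-03 -4.0e-04 -1.0e+00] F [ 0.36  0.27 -2.53] T [0.103 0.01  0.032] open 0.0432 j [ 0.042  0.395  1.576 -0.     1.175 -2.134]
shift units [ 0.004  0.872 -0.029] turn units [-0.036 -0.035  0.021]
```

```bash
python3 -m pendant '[0.8,0,0.4,-0.03,-0.04,-0.04,0.02, 0.8,0,0.3,0,0,0,0, 0.8,0,0.1,0,0,0,0, 0.8,0,0,0,0,0,0]' 45; python3 -c "
from h import *
st();todo([.5219,.0988,.110],124.9)
grab('scene','s5');grab('side','d5');grab('wrist','w5')
a=cv2.imread('pics/s5.png')[120:240,290:410];b=cv2.imread('pics/d5.png')[130:250,230:350]
cv2.imwrite('pics/c5.png',cv2.resize(np.hstack([a,b]),None,fx=3.3,fy=3.3,interpolation=cv2.INTER_CUBIC))"
```

```text
time_s: 6.98
ee_pos: [0.5212, 0.0978, 0.1558]
tool_rot: [-0.328, 0.328, 0.627, -0.626]
force: [-0.8, 0.7, -1.4]
opening: 0.0431
t 6.98 p [0.5212 0.0978 0.1558] yaw_x 124.74 ydown [ 2.e-04  9.e-04 -1.e+00] F [-0.8   0.67 -1.41] T [ 0.111  0.058 -0.001] open 0.0431 j [ 4.000e-02  4.190e-01  1.616e+00  1.000e-03  1.107e+00 -2.137e+00]
shift units [ 0.015  1.527 -0.037] turn units [ 0.006 -0.027  0.006]
```

View pics/c5.png

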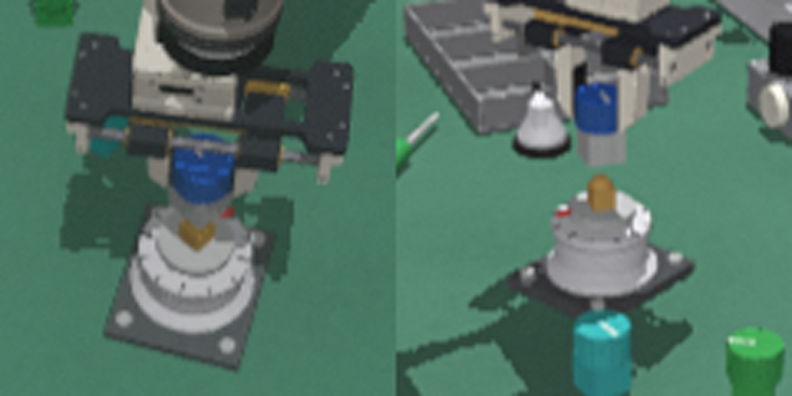

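In both views the cap sits centred above the brass nose with about 20 mm of gap. Descending.

```bash
python3 -m pendant '[0.8,0.01,0.3,-0.04,0,-0.03,0, 0.8,0,0.3,0,0,0,0, 0.8,0,0.2,0,0,0,0, 0.8,0,0,0,0,0,0]' 45; python3 -c "
from h import *
st();todo([.5219,.0988,.110],124.9)"
```

```text
time_s: 7.47
ee_pos: [0.5238, 0.0995, 0.1314]
tool_rot: [-0.325, 0.328, 0.628, -0.626]
force: [-1.8, 0.1, -2.5]
opening: 0.0433
t 7.47 p [0.5238 0.0995 0.1314] yaw_x 125.0 ydown [ 0.0038  0.0011 -1.    ] F [-1.76  0.12 -2.51] T [ 0.054  0.337 -0.05 ] open 0.0433 j [ 4.300e-02  4.500e-01  1.642e+00  1.000e-03  1.046e+00 -2.139e+00]
shift units [0.017 0.713 0.067] turn units [ 0.036  0.017 -0.013]
```

```bash
python3 -m pendant '[0.8,0.02,0.15,0.06,0.04,0.02,-0.01, 0.8,0,0.15,0.02,0.01,0,0, 0.8,0,0.1,0.01,0,0,0, 0.8,0,0,0,0,0,0]' 45; python3 -c "
from h import *
st();todo([.5219,.0988,.110],124.9)"
```

```text
time_s: 7.8
ee_pos: [0.5213, 0.0986, 0.1182]
tool_rot: [0.327, -0.327, -0.626, 0.627]
force: [-0.1, -0.5, -2.7]
opening: 0.0433
t 7.8 p [0.5213 0.0986 0.1182] yaw_x 124.87 ydown [-9.0e-04 -1.1e-03 -1.0e+00] F [-0.11 -0.52 -2.65] T [ 0.071  0.021 -0.031] open 0.0433 j [ 4.300e-02  4.650e-01  1.660e+00 -1.000e-03  1.018e+00 -2.136e+00]
shift units [-0.005  0.272 -0.021] turn units [-0.013 -0.004 -0.003]
```

The rim is already about 8 mm over the square with no side force. Continuing down to the seat.

```bash
python3 -m pendant '[0.8,0,0.12,-0.01,0,0,0, 0.8,0,0.1,0,0,0,0, 0.8,0,0.06,0,0,0,0, 0.8,0,0.05,0,0,0,0, 0.8,0,0,0,0,0,0]' 45; python3 -c "
from h import *
st();todo([.5219,.0988,.110],124.9)"
```

```text
time_s: 8.22
ee_pos: [0.5221, 0.0987, 0.1087]
tool_rot: [0.327, -0.328, -0.627, 0.627]
force: [-1.4, -0.7, -3.7]
opening: 0.0432
t 8.22 p [0.5221 0.0987 0.1087] yaw_x 124.87 ydown [ 6.e-04 -1.e-03 -1.e+00] F [-1.39 -0.67 -3.7 ] T [0.062 0.301 0.043] open 0.0432 j [ 4.300e-02  4.780e-01  1.669e+00 -1.000e-03  9.940e-01 -2.135e+00]
shift units [ 0.007 -0.044  0.005] turn units [-0.    -0.006 -0.011]
```

```bash
python3 -m pendant '[0.8,0,0.05,0,0,0,0, 0.8,0,0.05,0,0,0,0, 0.8,0,0.05,0,0,0,0]' 45; python3 -c "
from h import *
st()"; python3 -m pendant '[0.8,0,0.05,0,0,0,0, 0.8,0,0.05,0,0,0,0]' 45; python3 -c "
from h import *
st()"
```

```text
time_s: 8.47
ee_pos: [0.5223, 0.0988, 0.1083]
tool_rot: [-0.326, 0.328, 0.627, -0.627]
force: [-6.2, -0.7, 11.9]
opening: 0.0427
t 8.47 p [0.5223 0.0988 0.1083] yaw_x 124.88 ydown [ 3.2e-03 -8.0e-04 -1.0e+00] F [-6.23 -0.69 11.94] T [0.01  1.199 0.025] open 0.0427 j [ 4.300e-02  4.770e-01  1.671e+00 -1.000e-03  9.900e-01 -2.136e+00]
time_s: 8.63
ee_pos: [0.5222, 0.0988, 0.1083]
tool_rot: [-0.325, 0.329, 0.627, -0.626]
force: [-6.2, -0.6, 10.6]
opening: 0.0431
t 8.63 p [0.5222 0.0988 0.1083] yaw_x 124.89 ydown [ 4.8e-03 -9.0e-04 -1.0e+00] F [-6.22 -0.59 10.63] T [ 0.066  1.134 -0.076] open 0.0431 j [ 4.300e-02  4.760e-01  1.673e+00 -1.000e-03  9.880e-01 -2.136e+00]
```

```bash
python3 -m pendant '[0.8,0,0.08,0,0,0,0, 0.8,0,0.08,0.01,0.03,0,0]' 50; python3 -c "
from h import *
st()
grab('scene','s6');grab('side','d6');grab('wrist','w6')
a=cv2.imread('pics/s6.png')[140:240,300:400];b=cv2.imread('pics/d6.png')[150:250,240:340]
cv2.imwrite('pics/c6.png',cv2.resize(np.hstack([a,b]),None,fx=4,fy=4,interpolation=cv2.INTER_CUBIC))"
```

```text
time_s: 8.8
ee_pos: [0.5223, 0.0989, 0.1082]
tool_rot: [-0.325, 0.329, 0.627, -0.627]
force: [-8.5, 0.9, 21.1]
opening: 0.0433
t 8.8 p [0.5223 0.0989 0.1082] yaw_x 124.89 ydown [ 0.0056 -0.0022 -1.    ] F [-8.5   0.86 21.08] T [ 0.204  1.606 -0.003] open 0.0433 j [ 0.044  0.476  1.673 -0.003  0.987 -2.134]
```

View pics/c6.png

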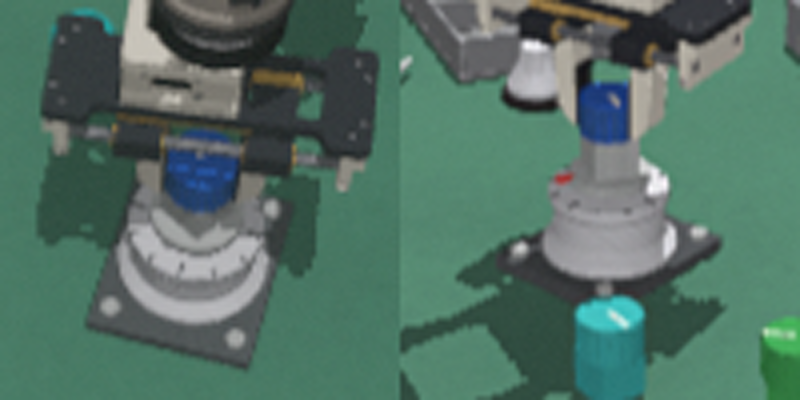

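View pics/w6.png

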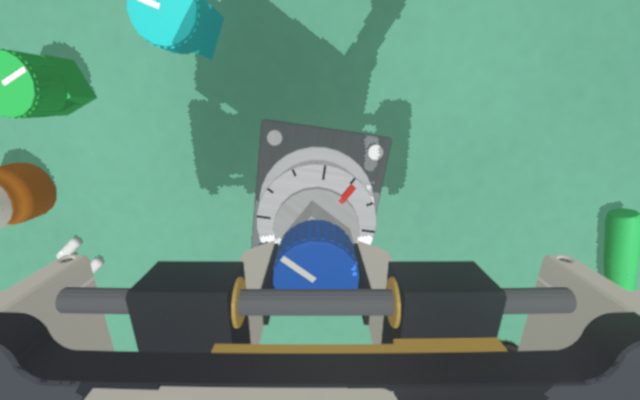

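Seated: the skirt rim rests on the flange in the side view, and the height holds at 0.108 under 21 N. The wrist view shows the pointer at (346,194), clear for tracking. I'll turn clockwise with a light downward push.

```bash
python3 -m pendant '[0.8,-0.007,0.03,0,0.03,0.6,0, 0.8,-0.007,0.03,0,0,0.8,0, 0.8,-0.007,0.03,0,0,0.8,0, 0.8,-0.007,0.03,0,0,0.8,0, 0.8,-0.007,0.03,0,0,0.8,0, 0.8,-0.007,0.03,0,0,0.8,0]' 50; python3 -c "
from h import *
st();grab('wrist','w7')"
```

```text
time_s: 9.45
ee_pos: [0.5218, 0.0977, 0.1077]
tool_rot: [0.469, -0.474, -0.527, 0.527]
force: [-3.7, -0.5, 5.8]
opening: 0.0431
t 9.45 p [0.5218 0.0977 0.1077] yaw_x 96.29 ydown [ 0.0047 -0.0047 -1.    ] F [-3.7  -0.47  5.83] T [0.114 0.568 0.104] open 0.0431 j [ 0.044  0.476  1.674 -0.006  0.986 -1.634]
```

View pics/w7.png

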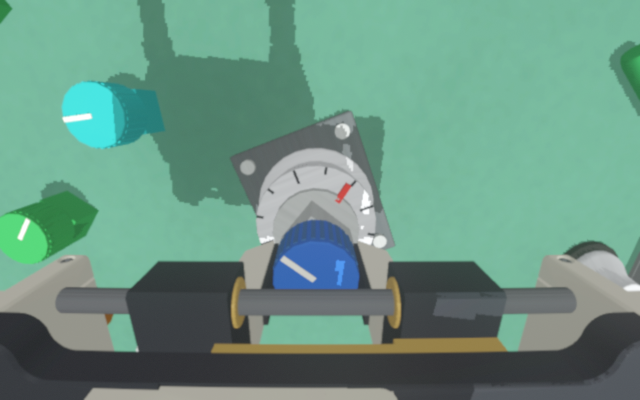

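The pointer follows the tool (now at (343,192) in the wrist view), and the white line hasn't moved in the grip, so there's no slip. Continuing.

```bash
python3 -m pendant '[0.8,-0.007,0.035,0,0.03,0.9,0.02, 0.8,-0.007,0.035,0,0,0.9,0, 0.8,-0.007,0.035,0,0,0.9,0, 0.8,-0.007,0.035,0,0,0.9,0, 0.8,-0.007,0.035,0,0,0.9,0, 0.8,-0.007,0.035,0,0,0.9,0, 0.8,-0.007,0.035,0,0,0.9,0, 0.8,-0.007,0.035,0,0,0.9,0]' 50; python3 -c "
from h import *
s=st()
c=rot(s).apply([.0005,.033,.002])+s['ee_pos'];print('cap ctr',c)"
```

```text
time_s: 10.17
ee_pos: [0.5214, 0.0963, 0.1061]
tool_rot: [-0.635, 0.642, 0.305, -0.303]
force: [-1.8, -0.1, 6.1]
opening: 0.0433
t 10.17 p [0.5214 0.0963 0.1061] yaw_x 50.92 ydown [ 0.0064 -0.0072 -1.    ] F [-1.78 -0.12  6.12] T [-0.016  0.742  0.067] open 0.0433 j [ 0.043  0.477  1.679 -0.009  0.98  -0.841]
cap ctr [0.52042287 0.09773094 0.07311914]
```

```bash
python3 -m pendant '[0.8,-0.007,0.035,0,0.05,0.7,-0.05, 0.8,-0.007,0.035,0,0,0.7,0, 0.8,-0.007,0.035,0,0,0.7,0, 0.8,-0.007,0.035,0,0,0.7,0]' 50; python3 -c "
from h import *
s=st();todo([.5214,.0963,.106],50)";python3 -m pendant '[0.8,-0.007,0.035,0,0,0.7,0, 0.8,-0.007,0.035,0,0,0.7,0, 0.8,-0.007,0.035,0,0,0.7,0]' 50; python3 -c "
from h import *
s=st();todo([.5214,.0963,.106],50);grab('wrist','w8')"
```

```text
time_s: 10.5
ee_pos: [0.5209, 0.0957, 0.1055]
tool_rot: [-0.677, 0.678, 0.205, -0.2]
force: [-3.4, -0.7, 7.2]
opening: 0.0434
t 10.5 p [0.5209 0.0957 0.1055] yaw_x 33.27 ydown [ 8.5e-03 -1.0e-04 -1.0e+00] F [-3.41 -0.68  7.21] T [-0.086  0.805  0.124] open 0.0434 j [ 3.700e-02  4.750e-01  1.684e+00 -1.000e-03  9.740e-01 -5.430e-01]
shift units [ 0.024 -0.015  0.007] turn units [ 0.055 -2.788  0.06 ]
time_s: 10.75
ee_pos: [0.5204, 0.0956, 0.1051]
tool_rot: [-0.696, 0.697, 0.127, -0.12]
force: [-3.3, 0.3, 7.2]
opening: 0.0433
t 10.75 p [0.5204 0.0956 0.1051] yaw_x 20.08 ydown [ 1.040e-02 -3.000e-04 -9.999e-01] F [-3.35  0.26  7.15] T [-0.102  0.742  0.123] open 0.0433 j [ 3.700e-02  4.740e-01  1.688e+00 -1.000e-03  9.690e-01 -3.130e-01]
shift units [ 0.039 -0.03   0.011] turn units [ 0.06  -4.986  0.081]
```

View pics/w8.png

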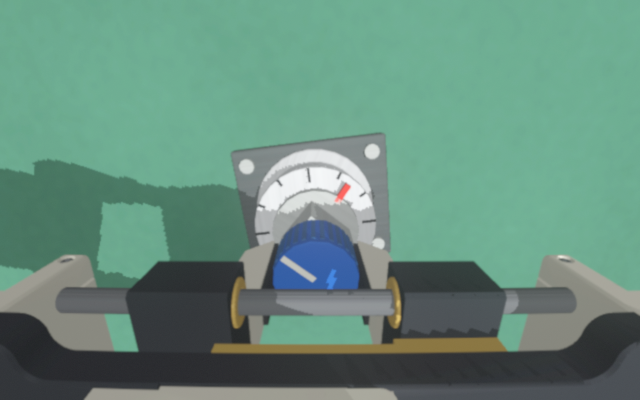

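```bash
python3 -m pendant '[0.8,-0.007,0.035,0,0.05,0.7,0.08, 0.8,-0.007,0.035,0,0,0.7,0, 0.8,-0.007,0.035,0,0,0.7,0]' 50; python3 -c "
from h import *
s=st()";python3 -m pendant '[0.8,-0.007,0.035,0,0,0.7,0.04, 0.8,-0.007,0.035,0,0,0.7,0, 0.8,-0.007,0.035,0,0,0.7,0]' 50; python3 -c "
from h import *
s=st();todo([.5214,.0963,.106],0)"
```

```text
time_s: 11.05
ee_pos: [0.5203, 0.0955, 0.1046]
tool_rot: [0.706, -0.705, -0.043, 0.041]
force: [-2.8, -1.2, 7.5]
opening: 0.043
t 11.05 p [0.5203 0.0955 0.1046] yaw_x 6.81 ydown [ 0.0035  0.002  -1.    ] F [-2.8  -1.21  7.5 ] T [-0.179  0.77   0.165] open 0.043 j [ 0.035  0.477  1.683  0.002  0.977 -0.085]
time_s: 11.3
ee_pos: [0.5199, 0.0956, 0.1042]
tool_rot: [0.706, -0.706, 0.039, -0.04]
force: [-3.3, -0.6, 7.3]
opening: 0.0435
t 11.3 p [0.5199 0.0956 0.1042] yaw_x -6.37 ydown [ 0.0016  0.0013 -1.    ] F [-3.33 -0.64  7.26] T [-0.163  0.711  0.077] open 0.0435 j [3.600e-02 4.780e-01 1.683e+00 1.000e-03 9.790e-01 1.460e-01]
shift units [ 0.045 -0.059  0.03 ] turn units [-0.013 -1.062  0.015]
```

```bash
python3 -m pendant '[0.8,-0.007,0.035,0,0,0.7,0.03, 0.8,-0.007,0.035,0,0,0.7,0, 0.8,-0.007,0.035,0,0,0.7,0]' 50; python3 -c "
from h import *
s=st()";python3 -m pendant '[0.8,-0.007,0.035,0,0,0.5,0.03, 0.8,-0.007,0.035,0,0,0.5,0]' 50; python3 -c "
from h import *
s=st()";python3 -m pendant '[0.8,-0.007,0.035,0,0,0.5,0.03, 0.8,-0.007,0.035,0,0,0.5,0]' 50; python3 -c "
from h import *
s=st();grab('wrist','w9')"
```

```text
time_s: 11.55
ee_pos: [0.5196, 0.0957, 0.1038]
tool_rot: [0.697, -0.696, 0.12, -0.12]
force: [-3.3, -0.0, 7.3]
opening: 0.0429
t 11.55 p [0.5196 0.0957 0.1038] yaw_x -19.55 ydown [ 9.0e-04  1.2e-03 -1.0e+00] F [-3.33 -0.05  7.33] T [-0.131  0.743  0.1  ] open 0.0429 j [3.600e-02 4.790e-01 1.683e+00 1.000e-03 9.780e-01 3.770e-01]
time_s: 11.72
ee_pos: [0.5195, 0.0957, 0.1035]
tool_rot: [0.69, -0.689, 0.159, -0.158]
force: [-3.7, -1.2, 7.4]
opening: 0.0429
t 11.72 p [0.5195 0.0957 0.1035] yaw_x -25.88 ydown [-2.0e-04  1.8e-03 -1.0e+00] F [-3.74 -1.18  7.45] T [-0.213  0.818  0.097] open 0.0429 j [0.036 0.48  1.683 0.002 0.979 0.486]
time_s: 11.88
ee_pos: [0.5194, 0.0958, 0.1034]
tool_rot: [0.68, -0.679, 0.196, -0.195]
force: [-3.5, 0.3, 9.0]
opening: 0.0432
t 11.88 p [0.5194 0.0958 0.1034] yaw_x -32.13 ydown [-0.0012  0.0026 -1.    ] F [-3.51  0.3   9.01] T [-0.208  0.842  0.488] open 0.0432 j [0.036 0.48  1.683 0.003 0.98  0.594]
```

View pics/w9.png

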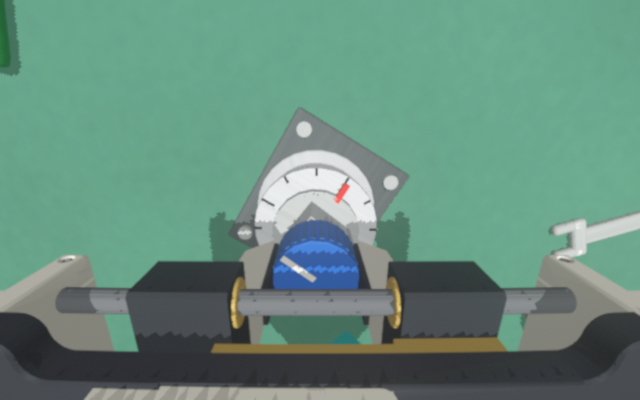

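Torque rose from 0.1 to 0.49 N·m, which suggests the bottom stop. One more small turn to confirm.

```bash
python3 -m pendant '[0.8,0,0.035,0,0,0.35,0.03, 0.8,0,0.035,0,0,0.35,0]' 55; python3 -c "
from h import *
s=st()";python3 -m pendant '[0.8,0,0.035,0,0,0.4,0.03, 0.8,0,0.035,0,0,0.4,0]' 55; python3 -c "
from h import *
s=st();grab('wrist','w10')
crop('w10',240,90,400,300,3,'w10a');crop('w9',240,90,400,300,3,'w9a')
cv2.imwrite('pics/c10.png',cv2.resize(np.hstack([cv2.imread('pics/w9a.png'),cv2.imread('pics/w10a.png')]),None,fx=.8,fy=.8))"
```

```text
time_s: 12.1
ee_pos: [0.5193, 0.0958, 0.1033]
tool_rot: [0.673, -0.671, 0.222, -0.22]
force: [-3.8, 0.6, 8.4]
opening: 0.0434
t 12.1 p [0.5193 0.0958 0.1033] yaw_x -36.37 ydown [-0.0022  0.0029 -1.    ] F [-3.84  0.59  8.44] T [-0.034  1.015  1.426] open 0.0434 j [0.035 0.48  1.682 0.004 0.981 0.668]
time_s: 12.27
ee_pos: [0.5187, 0.0953, 0.1033]
tool_rot: [0.662, -0.662, 0.249, -0.246]
force: [-6.1, -2.4, 9.5]
opening: 0.043
t 12.27 p [0.5187 0.0953 0.1033] yaw_x -40.95 ydown [-0.0048  0.0018 -1.    ] F [-6.05 -2.43  9.55] T [-0.362  1.234  1.455] open 0.043 j [0.035 0.481 1.682 0.002 0.984 0.748]
```

View pics/c10.png

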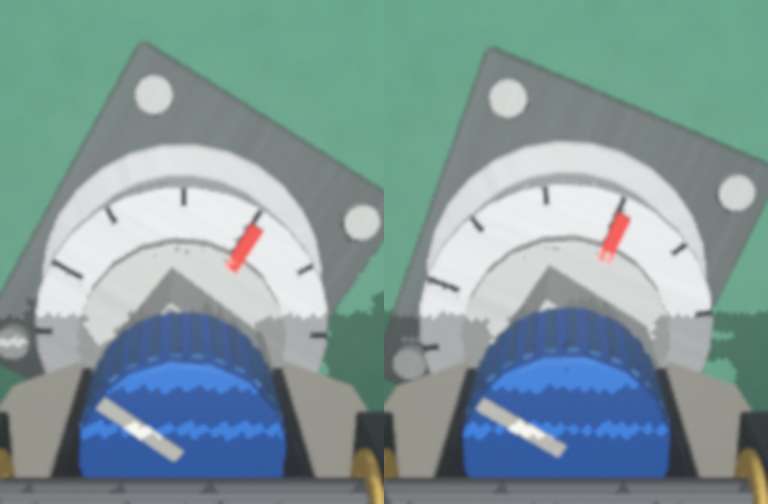

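The stop has bottomed: torque reached 1.45 N·m, height is fixed at 0.1033, the pointer stays beside the same tick (615,215 in the crop), and the cap just began to slip in the grip. I'll record the pointer angle, then back off.

```bash
cat >> h.py <<'E'
def ptr(f,z=.068,ax=(.52,.0981)):
    im=f['color'].astype(int); m=((im[...,0]>150)&(im[...,0]-im[...,1]>70)&(im[...,0]-im[...,2]>70))
    ys,xs=np.nonzero(m); P=np.array([onz(f,u,v,z)[:2] for u,v in zip(xs,ys)])
    d=np.hypot(*(P-ax).T); P=P[(d>.02)&(d<.05)]
    c=P.mean(0)-ax; w,V=np.linalg.eigh(np.cov(P.T)); e=V[:,1]; e=e if e@c>0 else -e
    return len(P),np.round(P.mean(0),4),'cent ang',round(np.degrees(np.arctan2(c[1],c[0])),2),'pca ang',round(np.degrees(np.arctan2(e[1],e[0])),2)
E
python3 - <<'E'
from h import *
for t,z in(('w4',.074),('w6',.074),('w7',.0735),('w8',.071),('w9',.069),('w10',.069)): print(t,ptr(load(t),z))
E
python3 -m pendant '[0.8,0,0.02,0,0.02,-0.5,0.04, 0.8,0.007,0.02,0,0.01,-0.8,0.02, 0.8,0.007,0.02,0,0,-0.9,0, 0.8,0.007,0.02,0,0,-0.9,0, 0.8,0.007,0.02,0,0,-0.9,0, 0.8,0.007,0.02,0,0,-0.9,0, 0.8,0.007,0.02,0,0,-0.9,0, 0.8,0.007,0.02,0,0,-0.9,0]' 55; python3 -c "
from h import *
s=st();f=grab('wrist','w11');print(ptr(f,.070))"
```

```text
w4 (63, array([0.487 , 0.0998]), 'cent ang', np.float64(176.99), 'pca ang', np.float64(175.89))
w6 (116, array([0.4866, 0.0996]), 'cent ang', np.float64(177.35), 'pca ang', np.float64(178.8))
w7 (112, array([0.4899, 0.1129]), 'cent ang', np.float64(153.76), 'pca ang', np.float64(156.3))
w8 (118, array([0.5271, 0.131 ]), 'cent ang', np.float64(77.77), 'pca ang', np.float64(77.47))
w9 (124, array([0.55 , 0.113]), 'cent ang', np.float64(26.46), 'pca ang', np.float64(28.9))
w10 (109, array([0.5507, 0.1128]), 'cent ang', np.float64(25.59), 'pca ang', np.float64(26.73))
time_s: 12.98
ee_pos: [0.5203, 0.0944, 0.1042]
tool_rot: [0.709, -0.705, -0.005, 0.007]
force: [-2.5, 0.5, 6.2]
opening: 0.0432
t 12.98 p [0.5203 0.0944 0.1042] yaw_x 0.95 ydown [-0.0027  0.0066 -1.    ] F [-2.52  0.51  6.2 ] T [-0.161  0.666 -0.137] open 0.0432 j [0.031 0.48  1.68  0.008 0.984 0.01 ]
(99, array([0.5417, 0.1249]), 'cent ang', np.float64(51.03), 'pca ang', np.float64(52.67))
```

```bash
python3 -m pendant '[0.8,0.007,0.02,0,0.05,-0.8,0, 0.8,0.007,0.02,0.01,0,-0.9,0, 0.8,0.007,0.02,0.01,0,-0.9,0, 0.8,0.007,0.02,0,0,-0.9,0, 0.8,0.007,0.02,0,0,-0.9,0, 0.8,0.007,0.02,0,0,-0.9,0, 0.8,0.007,0.02,0,0,-0.9,0, 0.8,0.007,0.02,0,0,-0.9,0, 0.8,0.007,0.02,0,0,-0.7,0, 0.8,0,0.02,0,0,0,0]' 55; python3 -c "
from h import *
s=st();f=grab('wrist','w12');print(ptr(f,.072));todo([.521,.0965,.106],65.5)"
```

```text
time_s: 13.87
ee_pos: [0.5221, 0.0952, 0.1059]
tool_rot: [0.643, -0.636, -0.304, 0.299]
force: [-1.8, -0.3, 4.3]
opening: 0.0434
t 13.87 p [0.5221 0.0952 0.1059] yaw_x 50.47 ydown [ 0.0024  0.011  -0.9999] F [-1.83 -0.26  4.33] T [-0.179  0.546 -0.028] open 0.0434 j [ 0.029  0.478  1.677  0.013  0.983 -0.859]
(118, array([0.5137, 0.1309]), 'cent ang', np.float64(100.92), 'pca ang', np.float64(100.8))
shift units [ 0.008 -0.004  0.057] turn units [-0.035 -2.536  0.101]
```

```bash
python3 -m pendant '[0.8,0.007,0.02,0.01,-0.02,-0.8,0.08, 0.8,0.007,0.02,0.01,0,-0.8,0, 0.8,0.003,0.02,0,0,-0.5,0, 0.8,0,0.02,0,0,0,0, 0.8,0,0.02,0,0,0,0]' 55; python3 -c "
from h import *
s=st();f=grab('wrist','w13');print(ptr(f,.072));todo([.521,.0965,.106],65.5)"
```

```text
time_s: 14.33
ee_pos: [0.5226, 0.0959, 0.1063]
tool_rot: [0.603, -0.603, -0.371, 0.368]
force: [-3.3, -0.1, 7.1]
opening: 0.0429
t 14.33 p [0.5226 0.0959 0.1063] yaw_x 63.01 ydown [ 0.0024  0.0026 -1.    ] F [-3.27 -0.13  7.11] T [-0.128  0.646 -0.024] open 0.0429 j [ 0.036  0.479  1.674  0.003  0.986 -1.066]
(92, array([0.5062, 0.1296]), 'cent ang', np.float64(113.61), 'pca ang', np.float64(113.99))
shift units [-0.008  0.01   0.056] turn units [ 0.011 -0.417  0.033]
```

View pics/w13.png

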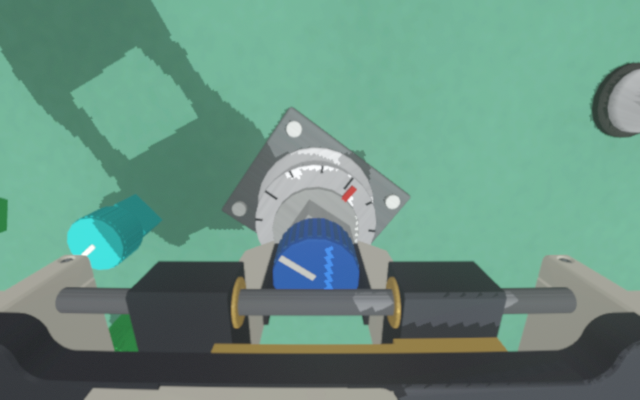

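Pointer reads 113.6° against a target of 115.6° (25.6 + 90). As an independent check, I'll measure against the ticks, which are fixed to the body, in the bottomed and current views.

Run:
```python
from h import *
def unwrap(t,z):
    f=load(t); ax=np.array([.52,.0981]); im=f['color'].astype(np.uint8); out=[]
    A=np.arange(0,360,.25); rr=np.arange(.0395,.0435,.0004)
    pts=np.array([[ax[0]+r*np.cos(np.radians(a)),ax[1]+r*np.sin(np.radians(a)),z] for r in rr for a in A])
    uv=proj(f,pts).astype(np.float32).reshape(len(rr),len(A),2)
    g=cv2.remap(cv2.cvtColor(im,cv2.COLOR_RGB2GRAY),uv[...,0],uv[...,1],cv2.INTER_LINEAR).astype(float)
    p=np.median(g,0); q=p-cv2.GaussianBlur(np.tile(p,(1,1)),(1+2*16,1),0)[0] if 0 else p-np.convolve(np.r_[p[-20:],p,p[:20]],np.ones(41)/41,'valid')
    i=[k for k in range(20,len(A)-20) if q[k]<-18 and q[k]==q[k-20:k+21].min()]
    return [(A[k],round(q[k])) for k in i]
for t,z in(('w4',.074),('w9',.069),('w10',.069),('w12',.072),('w13',.072)): print(t,unwrap(t,.062),ptr(load(t),z))
crop('w13',250,130,390,230,5.5,'w13a');
```

```text
w4 [(np.float64(26.75), -47), (np.float64(56.75), -46), (np.float64(86.75), -47), (np.float64(116.75), -59), (np.float64(147.25), -52), (np.float64(177.0), -43), (np.float64(206.75), -52), (np.float64(237.0), -52), (np.float64(267.0), -50), (np.float64(296.75), -48), (np.float64(327.0), -50)] (63, array([0.487 , 0.0998]), 'cent ang', np.float64(176.99), 'pca ang', np.float64(175.89))
w9 [(np.float64(27.0), -82), (np.float64(56.75), -87), (np.float64(86.5), -79), (np.float64(116.5), -78), (np.float64(146.75), -53), (np.float64(185.5), -26), (np.float64(240.0), -25), (np.float64(291.5), -24), (np.float64(327.75), -60)] (124, array([0.55 , 0.113]), 'cent ang', np.float64(26.46), 'pca ang', np.float64(28.9))
w10 [(np.float64(27.0), -83), (np.float64(56.5), -82), (np.float64(86.5), -79), (np.float64(116.5), -77), (np.float64(146.25), -56), (np.float64(177.0), -28), (np.float64(229.75), -25), (np.float64(282.5), -26), (np.float64(327.25), -67)] (109, array([0.5507, 0.1128]), 'cent ang', np.float64(25.59), 'pca ang', np.float64(26.73))
w12 [(np.float64(13.25), -31), (np.float64(57.25), -62), (np.float64(87.0), -60), (np.float64(117.25), -85), (np.float64(147.25), -81), (np.float64(176.75), -85), (np.float64(206.75), -63), (np.float64(237.0), -61), (np.float64(268.75), -32), (np.float64(322.5), -27)] (118, array([0.5137, 0.1309]), 'cent ang', np.float64(100.92), 'pca ang', np.float64(100.8))
w13 [(np.float64(25.5), -31), (np.float64(57.5), -58), (np.float64(87.25), -60), (np.float64(117.0), -66), (np.float64(147.0), -78), (np.float64(166.0), -27), (np.float64(177.0), -83), (np.float64(206.75), -63), (np.float64(236.5), -69), (np.float64(281.25), -32), (np.float64(334.75), -28)] (92, array([0.5062, 0.1296]), 'cent ang', np.float64(113.61), 'pca ang', np.float64(113.99))
```

View pics/w13a.png

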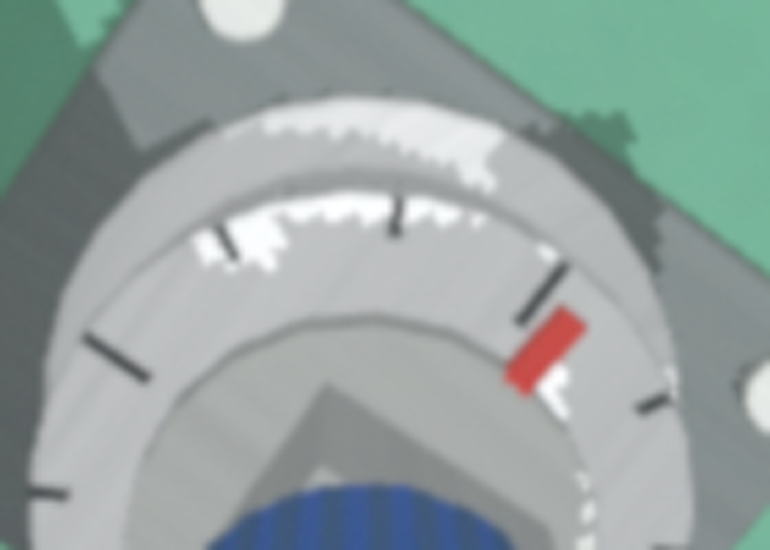

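```bash
python3 -m pendant '[0.8,0.003,0.02,0.02,0.01,-0.37,0.03, 0.8,0,0.015,0,0,0,0, 0.8,0,0.015,0,0,0,0]' 55; python3 -c "
from h import *
s=st();f=grab('wrist','w14');print(ptr(f,.072));todo([.5217,.0970,.106],65.5);st()"
```

```text
time_s: 14.63
ee_pos: [0.5226, 0.0961, 0.1064]
tool_rot: [-0.596, 0.597, 0.381, -0.379]
force: [-2.2, -0.2, 6.0]
opening: 0.0428
t 14.63 p [0.5226 0.0961 0.1064] yaw_x 64.99 ydown [ 0.0024 -0.     -1.    ] F [-2.23 -0.22  6.01] T [-0.074  0.71   0.09 ] open 0.0428 j [ 0.038  0.48   1.673 -0.     0.986 -1.097]
(120, array([0.5056, 0.1281]), 'cent ang', np.float64(115.64), 'pca ang', np.float64(118.14))
shift units [0.014 0.012 0.041] turn units [ 0.021 -0.085  0.01 ]
t 14.68 p [0.5226 0.0961 0.1064] yaw_x 64.99 ydown [ 0.0024 -0.     -1.    ] F [-2.49 -0.68  6.63] T [-0.111  0.579 -0.03 ] open 0.0432 j [ 0.038  0.48   1.673 -0.     0.986 -1.097]
```

Pointer now 115.6° (bottom 25.6–26.5° + 90°), and the rise of 3.1 mm agrees with a quarter turn (3 mm). I'll hold briefly and do a last check of everything.

```bash
python3 -m pendant '[0.8,0,0.015,0,0,0,0, 0.8,0,0.015,0,0,0,0, 0.8,0,0.015,0,0,0,0]' 55; python3 -c "
from h import *
st();f=grab('wrist','w15');print(ptr(f,.072));grab('scene','s15');grab('side','d15');st()
b=cv2.imread('pics/d15.png')[130:330,220:440];a=cv2.imread('pics/s15.png')[80:280,200:420]
cv2.imwrite('pics/c15.png',cv2.resize(np.hstack([a,b]),None,fx=1.8,fy=1.8,interpolation=cv2.INTER_CUBIC))"
```

```text
time_s: 14.93
ee_pos: [0.5227, 0.0961, 0.1064]
tool_rot: [-0.597, 0.598, 0.379, -0.377]
force: [-1.7, 0.4, 5.8]
opening: 0.0433
t 14.93 p [0.5227 0.0961 0.1064] yaw_x 64.66 ydown [ 0.0034 -0.     -1.    ] F [-1.69  0.36  5.83] T [-0.095  0.643  0.058] open 0.0433 j [ 0.038  0.479  1.674 -0.     0.985 -1.091]
(117, array([0.5056, 0.1282]), 'cent ang', np.float64(115.49), 'pca ang', np.float64(117.86))
t 15.08 p [0.5226 0.0961 0.1064] yaw_x 64.67 ydown [ 0.0034 -0.     -1.    ] F [-2.46 -0.85  6.26] T [-0.115  0.664  0.081] open 0.0433 j [ 0.038  0.479  1.674 -0.     0.985 -1.091]
```

View pics/c15.png

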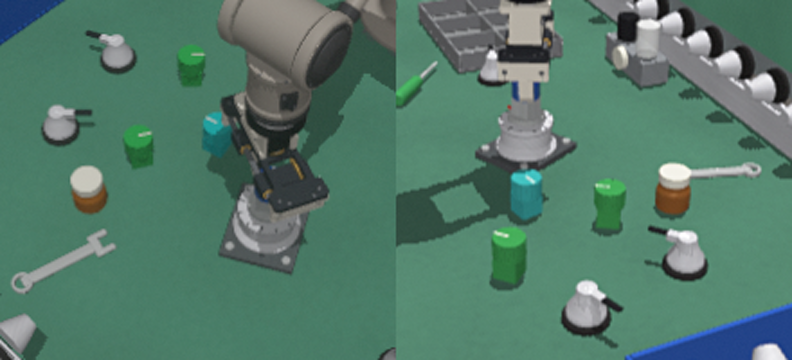

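View pics/w15.png

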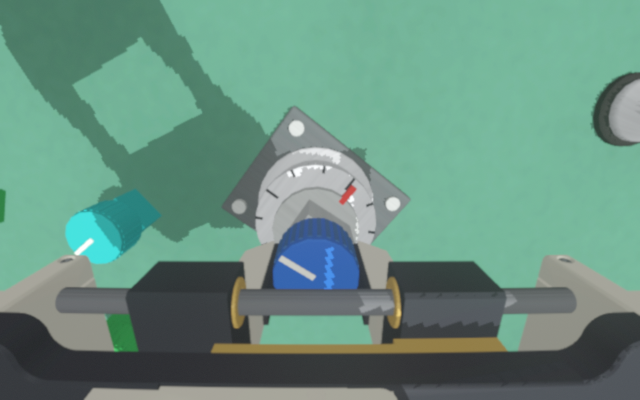

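The cap is still seated and gripped, the pointer is steady by the long tick at (347,194), and the bystanders are where they were. Handing in.

```bash
python3 -c "
from rig import job_done
print(job_done())"
```

```text
the job is handed in; nothing more can be done
None
```

I pushed the blue cap fully down onto the spigot, screwed the stop clockwise to its bottom, then backed it off a quarter turn. The job was handed in at about 15 s with the cap still gripped at 55 N.

- **Seating:** the rim reached the flange and the height held firm under about 21 N. The side view shows the rim resting on the flange.
- **Bottom stop:** the screw turned about 151° (2.64 rad). Torque then rose from about 0.1 to 1.45 N·m with no further drop in height, and the cap began to slip slightly in the grip there.
- **Back-off:** measured from the pointer, about 89–90°; the two readings at the bottom, 25.6° and 26.5°, differ by about 1°, and it now reads 115.5°. The 3.1 mm rise agrees, since a quarter turn gives 3.0 mm.
- **Final hold:** pose and pointer were steady, with about 6 N pressing down. Turning torque was under 0.1 N·m, below the 0.12 N·m that would move the screw.
- **Other items:** the things I could see near the job stayed where they were. The screwdriver and the casting behind the gripper were partly hidden in the last pictures and I did not measure them, but the arm never went near them at bench height.

No checks failed. On the carry to the spigot the tool sagged about 30 mm lower than planned and tilted about 3°. I corrected this before lowering the cap.

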